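# Raise a marble sample on the cam lift and hold it at the scribing height

### The arm

A 6-joint arm with a two-finger parallel gripper is mounted at the origin on the work surface. World frame = base frame: x ahead of the robot, y to its left, z up, the work surface at z = 0. Lengths are in m, angles in rad, forces in N, time in s.
With the tool pointing down it reaches from about 0.35 to 0.85 m from the base axis. Payload 8.1 kg.
Tool frame: the origin (TCP) lies midway between the tips of the shut fingers; the grasp point (between the pads) lies robot.grip_depth behind it (robot.grip_depth is the distance from the TCP to the grasp point, in m); z points along the fingers, y is the line along which they close (so a half turn about z gives the same grasp; the last joint's range is limited). The gripper opens to 93 mm and grips with 3 to 60 N. Pads are 15 mm wide; open, the fingers measure 128 mm over their backs; the gripper's body (75 mm by 188 mm) begins 65 mm behind the grasp point.
Start: joints at [1.167, 0.13, 1.488, -0, 1.523, -0.085], TCP at [0.188, 0.57, 0.219] pointing down, gripper open.
Joint ranges: [-2.96, 2.96], [-0.89, 2.26], [0.02, 2.5], [-1.34, 4.48], [0, 2.73], [-2.66, 2.66]. Speed limits (rad/s): [2.39, 2.39, 2.79, 3.14, 3.14, 3.14].

### API

Orientations are given as a rotation vector (axis times angle).
In Python, from plant import robot gives the robot as it stands.
- The arm moves only by the tool carry_out, never from a script. Its argument "rows" is a list of rows, each a list of 6 numbers: the shift along the tool's x, y, z in m, then the turn, a rotation vector about the tool's x, y, z in degrees. A call has 1 to 12 rows; each row is the pose to reach, as a shift and turn from the pose commanded when the call began, along the tool's axes at that moment; what a row does not reach only later rows make up. A row lasts 1/8 s, in which the tool goes at most 62.5 mm and 10.7 degrees, less where a joint would pass 70% of its speed; a pose out of reach is approached as far as the arm can. A call with a gripper value outside its range is refused whole. "jaw" is the closure in counts, from 0 (fully open) to 255 (shut), set as the call begins (left out, the last holds). The fingers move at their own pace and stop on an object; "force" is the grip in N (left out, the last holds). Time passes only in rows, so rows that repeat a pose let the fingers close. It gives the time, the measured TCP pose, the force, the opening and the grip force at its end, in the units of the state.
- robot.read_state(): the state, without advancing time (a new reading comes with each control period).
- robot.read_camera(name): name is "scene" or "side" or "wrist"; returns the picture (480x640x3 uint8, red, green, blue); there is no depth.
- robot.camera_model(name): a dict with "fx", "fy", "cx", "cy" (pixels), "R" (3x3) and "t" (3): a world point X has camera coordinates R X + t; the wrist camera has in their place "mount" (4x4, takes a point from camera to tool coordinates, whose origin is the TCP and whose axes are the flange's). Camera axes: x right, y down, z forward; pixel columns grow to the right and rows downward; lengths in m; the calibration is good to about 2 mm. A picture is of the moment at which its call begins: read the wrist's pose just before it. camera_model takes no time and is no camera call.
- robot.close_job(): hands the job in; it is judged then, once.
Trained networks look in the newest picture that a camera, given by its name, has taken for a name from the list of things; names that differ only in an ending like _2 or _b are one class to them, and where a whole thing is asked for, a point or a joint stands for the part that bears it (a point fixed in the world has none). Each returns a list of dicts, best first, with "conf" (0 to 1); they miss things now and then, are a little off and sometimes report something else, mostly with a low value. They report only what shows in the picture. A call takes as long as a camera call. They do not tell look-alikes from the thing itself.
- robot.outline_of(camera, target): "pixels" (480x640 bool, what is visible of it) and "pixel" ([column, row] in pixels, amid what is visible of it).
The state is a dict: "t": time; "q": joint angles; "dq": joint speeds; "joint_torque": joint torques, N m; "tool_pos": TCP position; "orientation": TCP orientation; "force": force on the tool from outside, world axes, zero at the start; "wrist_torque": the same for the moment, N m; "opening": finger opening in m; "gripper_force": force on a finger pad.
Only numpy, scipy, OpenCV 4.12 (cv2) and the standard library are available. Lean on these libraries where they do the work, as an engineer would, in place of code of your own. Each camera call takes 0.05 s, during which the arm holds its last target. There are 200 camera calls.

### The job

Stand the square marble block upright in the shallow tray on top of the cam lift and let go of it, while the lift is still down. Then swing the lift's lever up until it stands upright, where its cam raises the tray highest, and hold it there with the fingers: the lever springs back if released, so finish while still holding it, with the block standing in the raised tray. Leave the round marble plug, the chisel and the jar where they are.

Things in the scene. Friction and masses are not known exactly. Their poses are not given: they have to be found in the camera images.
- stand: The cam lift, fixed to the bench. Origin: centre of the lift on the bench top; z up; -x is its front (roughly towards the robot), -y the side with the lever. Blue base plate from x -90 to +120 mm, y -75 to +75 mm, 12 mm thick; two steel cheeks carry a level axle along y at height 55 mm. At the back stands a scriber: a post 14 mm thick at x = 105 mm, 155 mm high, with a brass needle pointing at the tray, its tip at x = 75 mm, height 144 mm.
- tray_floor (a point): Centre of the floor of the aluminium tray on top of the lift; axes as the stand's. The tray is a 57 mm square pocket with sides along the stand's x and y, and a lip 6 mm high and 8 mm thick round it. With the lever at 0 its floor is 93 mm above the bench, with the lever upright 109 mm.
- lever (a joint): Angle of the cam lever about the axle (rad): 0 = lever level, pointing to the stand's -x; pi/2 = upright, the tray at its highest; it goes on to 2.4, where the tray comes down again. It starts between 0 and 0.35. Friction holds it down there; the weight of the block may make it sink to its stop at -0.1. Raised, a spring drives it back down: upright it takes about 2 to 4 N at the handle to hold.
- lever_handle (a point): Black round handle at the end of the lever, 16 mm in diameter, 88 mm long along the stand's y, free of the lever arm on its outer (-y) side. Origin: the point to grip, 130 mm from the axle, at stand y = -118 mm; the handle runs from 40 mm beyond this point (-y) to 48 mm inward, where the 8 mm thick flat arm joins. Its position in the stand frame is x = -130 mm cos(lever), y = -118 mm, z = 55 mm + 130 mm sin(lever). It is fixed to the lever and turns with it.
- lift (a joint): Height of the tray above its height with the lever at 0 (m): 0.016 sin(lever), so 0.016 at the top.
- block: Square marble block, 45 x 45 mm and 70 mm high, about 0.4 kg, standing on the bench. Origin: centre of its underside; z up, x and y along its sides.
- plug: Bystander: round marble plug, 50 mm in diameter, 60 mm high, standing on the bench. Origin: centre of its underside.
- chisel: Bystander: steel stone chisel lying on the bench, 200 mm long, 24 mm wide, 14 mm high. Origin: 75 mm from its butt, underside.
- jar: Bystander: grey jar with a metal cap, 60 mm in diameter, 75 mm high. Origin: centre of its underside.
Mind the look-alikes: they are no part of the job. What is shaped like the block but orange or purple is not meant.

How it is judged:
By the outcome, as a careful person would: the job done as asked, in the order asked, and still so for the second after the job is handed in, while the arm keeps its last pose, push and grip.
It also fails if it takes over 53 s, if anything falls off the work surface, if the arm or the gripper's body presses on something with over 40 N, if the wrist force passes 120 N, or if a joint passes its speed limit or range.

## Working session

There is one attempt and no reset: what is moved stays moved. The work goes in short steps, Python scripts to look and compute and a tool call to move; the robot and the scene stay as the last step left them, time stands still between calls to the robot, and variables do not carry over. Pictures are saved under pics/ and viewed, at most 10 in all, crops included, and the job is handed in when it is done.

Besides the shell and the picture viewer there is one more tool, called after "Emit:" as name(argument=value, ...), one argument or row to a line, values as JSON. carry_out: Moves the arm, as the interface text tells. Its arguments: {"type":"object","properties":{"rows":{"type":"array"},"jaw":{"type":"number"},"force":{"type":"number"}},"required":["rows"]}

```bash
ls; mkdir -p pics; python3 - <<'E'
from plant import robot
import cv2,numpy as np
print(robot.grip_depth, robot.read_state())
ims=[]
for c in("scene","side"):
    im=robot.read_camera(c); cv2.imwrite(f"pics/{c}0.png",im[:,:,::-1])
    m=robot.camera_model(c); print(c,m)
    for n in("block","plug","chisel","jar","stand","lever_handle","tray_floor"):
        try: print(n,[(round(d["conf"],2),np.round(d["pixel"]),int(d["pixels"].sum())) for d in robot.outline_of(c,n)])
        except Exception as e: print(n,e)
print(robot.camera_model("wrist"))
E
```

```text
pics
0.0188 {'t': 0.0, 'q': array([ 1.16662990e+00,  1.31127399e-01,  1.48928127e+00,  5.59957031e-06,
        1.52301186e+00, -8.54173686e-02]), 'dq': array([-0.00035221, -0.00118486,  0.00063798,  0.0001306 ,  0.00025706,
       -0.00034069]), 'joint_torque': array([ 4.71073054e-04, -5.59863603e+01, -4.91740358e+01,  7.68298097e-02,
        3.56859877e-02, -1.49657735e-04]), 'tool_pos': array([0.18778729, 0.56925127, 0.21760654]), 'orientation': array([-4.98501990e-01, -3.10133441e+00,  2.78309282e-03]), 'force': array([-0.18154918,  0.18811668, -0.63546048]), 'wrist_torque': array([ 0.03422487, -0.01347569, -0.00201996]), 'gripper_force': 0.0, 'opening': 0.09288246144691514}
scene {'fx': 535.79958254854, 'fy': 535.79958254854, 'cx': 318.38657090602004, 'cy': 242.0593970797648, 'R': array([[ 0.64042873,  0.76791999, -0.01224464],
       [ 0.63246721, -0.53637464, -0.55882688],
       [-0.43570204,  0.35014446, -0.82919394]]), 't': array([-0.32703864, -0.27710257,  1.5363477 ])}
block [(0.95, array([431., 200.]), 621), (0.86, array([379., 150.]), 539), (0.73, array([413., 173.]), 60
[... 797 characters left out ...]
]
jar [(0.73, array([443., 409.]), 1723), (0.33, array([362., 148.]), 199)]
stand [(0.93, array([386., 250.]), 5490), (0.52, array([291., 162.]), 513)]
lever_handle [(0.68, array([355., 253.]), 964)]
tray_floor [(0.87, array([383., 219.]), 999)]
{'fx': 432.18169164755767, 'fy': 432.18169164755767, 'cx': 319.0967628770232, 'cy': 242.97977515462176, 'mount': array([[-2.06262287e-04, -9.55246753e-01, -2.95810073e-01,
         8.22995661e-02],
       [ 9.99999976e-01, -1.74882964e-04, -1.32537403e-04,
         1.27671635e-03],
       [ 7.48737815e-05, -2.95810093e-01,  9.55246766e-01,
        -1.64878796e-01],
       [ 0.00000000e+00,  0.00000000e+00,  0.00000000e+00,
         1.00000000e+00]])}
```

View pics/scene0.png

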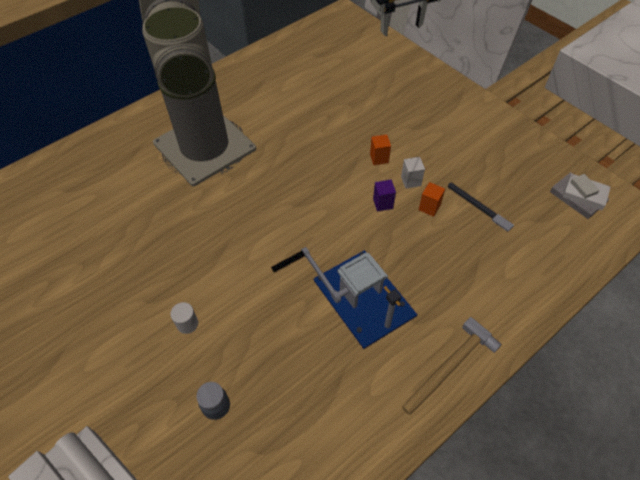

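View pics/side0.png

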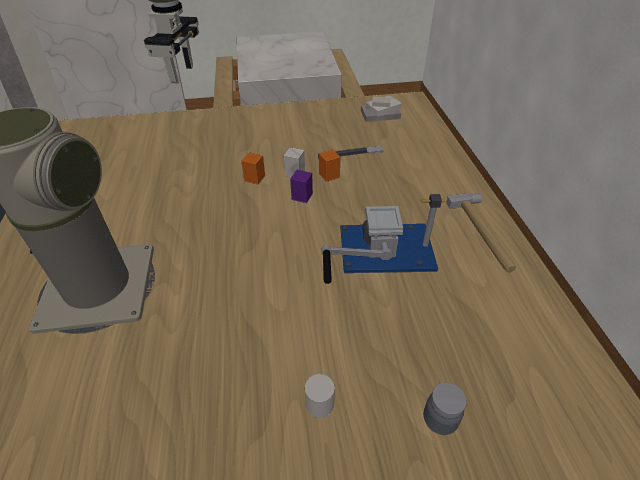

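The candidates for the block in the scene picture are white (413,173), orange (380,150), orange (431,200) and purple (384,195). The round white plug is at (184,318). I choose the white one, which shows at (294,160) in the side view. The stand's blue plate is at about (365,297), with the handle at (290,261).

```bash
cat > h.py <<'E'
from plant import robot
import cv2,numpy as np
from scipy.optimize import minimize
from scipy.spatial.transform import Rotation as Ro
def cam(c):
    m=robot.camera_model(c); K=(m["fx"],m["fy"],m["cx"],m["cy"])
    if c!="wrist": return K,np.array(m["R"]),np.array(m["t"])
    s=robot.read_state(); T=np.eye(4);T[:3,:3]=Ro.from_rotvec(s["orientation"]).as_matrix();T[:3,3]=s["tool_pos"]
    I=np.linalg.inv(T@np.array(m["mount"])); return K,I[:3,:3],I[:3,3]
def proj(cm,P):
    K,R,t=cm; X=np.atleast_2d(P)@R.T+t
    return np.c_[K[0]*X[:,0]/X[:,2]+K[2],K[1]*X[:,1]/X[:,2]+K[3]]
def back(cm,px,z):
    K,R,t=cm; d=R.T@np.array([(px[0]-K[2])/K[0],(px[1]-K[3])/K[1],1]); o=-R.T@t
    return o+d*(z-o[2])/d[2]
def box(x0,x1,y0,y1,z0,z1): return np.array([[x,y,z] for x in(x0,x1) for y in(y0,y1) for z in(z0,z1)],float)
def place(P,p): c,s=np.cos(p[2]),np.sin(p[2]); return np.c_[c*P[:,0]-s*P[:,1]+p[0],s*P[:,0]+c*P[:,1]+p[1],P[:,2]]
def hullfit(views,B,p0,S=4):
    # views: list of (cam, mask); silhouettes of box B against hulls of the masks
    tg=[]
    for cm,m in views:
        h=cv2.convexHull(cv2.findNonZero(m.astype(np.uint8))); 
        a=np.zeros((480*S,640*S),np.uint8); cv2.fillConvexPoly(a,((h+.5)*S).astype(np.int32),1)
        a=cv2.dilate(a,np.ones((S,S),np.uint8)); tg.append((cm,a))
    def f(q):
        e=0;p=[q[0],q[1],q[2]/10]
        for cm,a in tg:
            uv=(proj(cm,place(B,p))+.5)*S; b=np.zeros_like(a); cv2.fillConvexPoly(b,cv2.convexHull(uv.astype(np.int32)),1)
            e+=1-(a&b).sum()/max(1,(a|b).sum())
        return e/len(tg)
    best=None
    for d in np.radians([-40,-20,0,20,40]):
        x0=np.array([p0[0],p0[1],(p0[2]+d)*10]); 
        r=minimize(f,x0,method="Nelder-Mead",options=dict(initial_simplex=x0+np.array([[0,0,0],[.01,0,0],[0,.01,0],[0,0,2]]),xatol=1e-4,fatol=1e-5,maxiter=120))
        if best is None or r.fun<best.fun: best=r
    p=best.x.copy(); p[2]/=10; return p,best.fun
BLOCK=box(-.0225,.0225,-.0225,.0225,0,.07); PLATE=box(-.09,.12,-.075,.075,0,.012)
def blue(im,roi=None):
    h=cv2.cvtColor(im,cv2.COLOR_RGB2HSV); m=((h[...,0]>105)&(h[...,0]<122)&(h[...,1]>150)&(h[...,2]>40))
    n,l,s,_=cv2.connectedComponentsWithStats(m.astype(np.uint8)); 
    return m,l,s
E
python3 - <<'E'
from h import *
V=[];bl=[]
for c,px,roi in(("scene",(413,173),(300,240,430,350)),("side",(294,160),(330,215,445,280))):
    cm=cam(c); im=cv2.cvtColor(cv2.imread(f"pics/{c}0.png"),4)
    print(c,"block",back(cm,px,.035))
    robot.read_camera(c)
    d=min(robot.outline_of(c,"block"),key=lambda d:np.hypot(*(np.array(d["pixel"])-px))); V.append((cm,d["pixels"]))
    m,_,_=blue(im); r=np.zeros_like(m); x0,y0,x1,y1=roi; r[y0:y1,x0:x1]=1; m&=r; print(m.sum()); bl.append((cm,m))
    h=[d for d in robot.outline_of(c,"lever_handle")][:1]
    for d in h: ys,xs=np.nonzero(d["pixels"]); print("lev",xs.min(),xs.max(),ys.min(),ys.max(),back(cm,d["pixel"],.07))
b0=back(V[0][0],(413,173),.035)
print(hullfit(V[:1],BLOCK,[b0[0],b0[1],0]),hullfit(V,BLOCK,[b0[0],b0[1],0]))
s0=back(bl[0][0],(365,297),.012); print(s0)
for v in(bl,bl[:1],bl[1:]): print(hullfit(v,PLATE,[s0[0],s0[1],0]))
for n,c,px,z in(("or1","scene",(380,150),.035),("or2","scene",(431,200),.035),("pur","scene",(384,195),.035),("plug","scene",(184,318),.03),("jar","side",(443,409),.037),("robbase","scene",(205,145),0)): print(n,back(cam(c),px,z))
E
```

```text
scene block [0.47925386 0.35382952 0.035     ]
2737
lev 271 348 248 302 [ 0.5387595  -0.04585029  0.07      ]
side block [0.47829434 0.36921124 0.035     ]
2672
lev 321 392 224 283 [ 0.56513951 -0.04171359  0.07      ]
(array([ 0.47963938,  0.35215227, -0.47652562]), np.float64(0.04644964782029315)) (array([0.47766014, 0.35328683, 1.09891423]), np.float64(0.09561064970803185))
[0.662441   0.01440452 0.012     ]
(array([ 0.64422373,  0.018629  , -0.12076561]), np.float64(0.057736835885365656))
(array([ 0.64179626,  0.01686664, -0.11580297]), np.float64(0.07602723157203584))
(array([ 0.64452556,  0.02114799, -0.13549607]), np.float64(0.03211482712295832))
or1 [0.3619781  0.34472686 0.035     ]
or2 [0.57328252 0.32352086 0.035     ]
pur [0.48362819 0.24346051 0.035     ]
plug [ 0.44680392 -0.3377339   0.03      ]
jar [ 0.64424766 -0.39138854  0.037     ]
robbase [-0.00015008  0.00237181  0.        ]
```

```bash
cat >> h.py <<'E'
def delta(pos,ydeg):
    # tool down with closing axis y at world angle ydeg -> shift (mm), turn (deg)
    s=robot.read_state(); R0=Ro.from_rotvec(s["orientation"]).as_matrix(); best=None
    for k in(0,180):
        a=np.radians(ydeg+k); y=np.array([np.cos(a),np.sin(a),0]); z=np.array([0,0,-1.]); x=np.cross(y,z)
        r=Ro.from_matrix(R0.T@np.c_[x,y,z]).as_rotvec(degrees=True)
        if best is None or np.linalg.norm(r)<np.linalg.norm(best): best=r
    print("t",round(s["t"],2),"shift mm",np.round(1e3*R0.T@(np.array(pos)-s["tool_pos"]),1),"turn",np.round(best,2),"q6",round(s["q"][5],2))
E
python3 -c "
from h import *
delta([.479,.352,.20],62.8)"
```

```text
t 1.1 shift mm [-344.6 -115.6   18.7] turn [ 0.   -0.    8.94] q6 -0.09
```

```bash
python3 -c "
import cv2
a=cv2.imread('pics/scene0.png')[125:225,355:475]; b=cv2.imread('pics/side0.png')[140:210,230:350]
b=cv2.resize(b,(600,350),interpolation=2);a=cv2.resize(a,(300,250),interpolation=2);b=cv2.resize(b,(428,250),interpolation=2)
cv2.imwrite('pics/crop.png',cv2.hconcat([a,b]))"
```

```text
(no output)
```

View pics/crop.png

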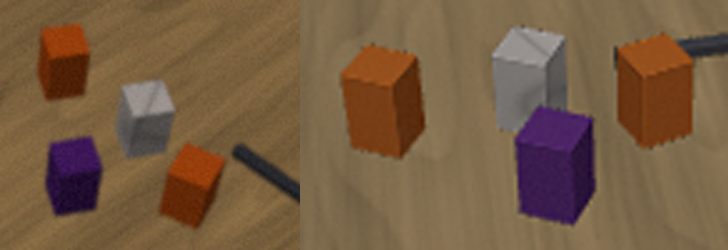

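The crop shows a square white marble block (scene crop centre about (145,118), i.e. pixel (413,173)) between two orange blocks and a purple one. The choice is confirmed, so I move above it.

Emit:
carry_out(
  rows=[
    [-0.05,-0.017,0.003,0,0,1.5],
    [-0.1,-0.034,0.006,0,0,3],
    [-0.15,-0.05,0.009,0,0,4.5],
    [-0.2,-0.067,0.012,0,0,6],
    [-0.25,-0.084,0.014,0,0,7.5],
    [-0.3,-0.1,0.017,0,0,9],
    [-0.344,-0.116,0.019,0,0,9],
    [-0.344,-0.116,0.019,0,0,9],
    [-0.344,-0.116,0.019,0,0,9],
  ],
  jaw=0,
)

```text
t: 2.22
tool_pos: [0.478, 0.352, 0.1996]
orientation: [-0.741, -3.052, -0.0]
force: [-0.5, -0.4, 0.5]
opening: 0.0932
gripper_force: 0.0
```

```bash
python3 - <<'E'
from h import *
cm=cam("wrist"); im=robot.read_camera("wrist")
ds=robot.outline_of("wrist","block"); e=proj(cm,[.479,.352,.035])[0]; print("exp",e)
for d in ds: print(round(d["conf"],2),d["pixel"],d["pixels"].sum(), im[d["pixels"]].mean(0))
d=min(ds,key=lambda d:np.hypot(*(np.array(d["pixel"])-e)))
p,f=hullfit([(cm,d["pixels"])],BLOCK,[.479,.352,-.47],2); print(p,np.degrees(p[2]),f)
cv2.polylines(im,[cv2.convexHull(proj(cm,place(BLOCK,p)).astype(np.int32))],True,(255,0,0)); 
cv2.drawContours(im,cv2.findContours(d["pixels"].astype(np.uint8),0,2)[0],-1,(0,255,0))
cv2.imwrite("pics/w1.png",im[:,:,::-1]); print(robot.read_state()["tool_pos"],robot.read_state()["t"])
E
```

```text
exp [317.98760251 220.48313423]
0.93 [343.9, 330.7] 5321 [160.6181169   82.57789889  34.62920504]
0.82 [323.8, 221.4] 4701 [180.63475856 172.3350351  165.95979579]
[ 0.47655566  0.3570046  -0.48440743] -27.754501408988606 0.028826181670803974
[0.47747235 0.35273119 0.19974237] 2.325
```

View pics/w1.png

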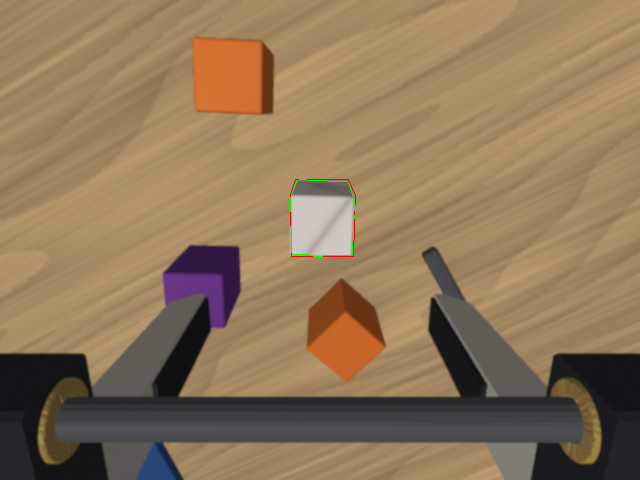

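The wrist view shows the white block at (323,221). The fit (red) follows its outline, and both finger paths are clear of the purple block at (203,285) and the orange one at (346,330).

```bash
python3 -c "
from h import *
delta([.4766,.3565,.026],62.25)"
```

```text
t 2.33 shift mm [  2.4   2.9 173.7] turn [ 0.01 -0.02  0.56] q6 -0.55
```

Emit:
carry_out(
  rows=[
    [0.002,0.003,0.05,0,0,0.5],
    [0.002,0.003,0.1,0,0,0.5],
    [0.002,0.003,0.145,0,0,0.5],
    [0.002,0.003,0.165,0,0,0.5],
    [0.002,0.003,0.174,0,0,0.5],
    [0.002,0.003,0.174,0,0,0.5],
  ],
)

```text
t: 3.08
tool_pos: [0.4784, 0.3561, 0.0267]
orientation: [0.753, 3.049, 0.002]
force: [-0.8, -0.1, -0.7]
opening: 0.0931
gripper_force: 0.0
```

Emit:
carry_out(
  rows=[
    [0,0,0,0,0,0],
    [0,0,0,0,0,0],
    [0,0,0,0,0,0],
    [0,0,0,0,0,0],
    [0,0,0,0,0,0],
    [0,0,0,0,0,0],
    [0,0,0,0,0,0],
  ],
  jaw=255,
  force=25,
)

```text
t: 3.95
tool_pos: [0.4779, 0.3552, 0.0256]
orientation: [-0.754, -3.05, 0.001]
force: [-1.5, -2.1, 1.4]
opening: 0.0449
gripper_force: 25.0
```

```bash
python3 -c "
from h import *
delta([.62,.165,.28],83)"
```

```text
t 3.95 shift mm [-214.4 -102.2 -254.4] turn [-2.000e-02 -1.000e-02 -2.077e+01] q6 -0.53
```

Emit:
carry_out(
  rows=[
    [0,0,-0.03,0,0,0],
    [0,0,-0.08,0,0,0],
    [0,0,-0.13,0,0,0],
    [-0.03,-0.015,-0.17,0,0,-3],
    [-0.07,-0.035,-0.2,0,0,-7],
    [-0.115,-0.055,-0.22,0,0,-11],
    [-0.16,-0.08,-0.24,0,0,-15],
    [-0.2,-0.095,-0.254,0,0,-19],
    [-0.214,-0.102,-0.254,0,0,-21],
    [-0.214,-0.102,-0.254,0,0,-21],
    [-0.214,-0.102,-0.254,0,0,-21],
  ],
)

```text
t: 5.32
tool_pos: [0.619, 0.1662, 0.2786]
orientation: [-0.186, -3.134, -0.0]
force: [-0.3, 0.4, -2.9]
opening: 0.0447
gripper_force: 25.0
```

```bash
python3 - <<'E'
from h import *
cm=cam("wrist"); s=robot.read_state(); im=robot.read_camera("wrist")
for n in("block","stand","tray_floor","lever_handle"):
    for d in robot.outline_of("wrist",n): print(n,round(d["conf"],2),d["pixel"],d["pixels"].sum())
m,_,_=blue(im); u=m.astype(np.uint8); n,l,st,_=cv2.connectedComponentsWithStats(u); k=1+np.argsort(-st[1:,4])[:4]; print(st[k])
p,f=hullfit([(cm,np.isin(l,k))],PLATE,[.644,.019,-.12],2); print(p,f)
o=im.copy()
cv2.polylines(o,[cv2.convexHull(proj(cm,place(PLATE,p)).astype(np.int32))],True,(255,0,0))
T=np.array([[a*.0285,b*.0285,.099+.0] for a,b in((-1,-1),(1,-1),(1,1),(-1,1))])
cv2.polylines(o,[proj(cm,place(T,p)).astype(np.int32)],True,(0,255,0))
cv2.imwrite("pics/w2.png",o[:,:,::-1]); cv2.imwrite("pics/w2raw.png",im[:,:,::-1]); print(s["tool_pos"],s["orientation"],s["opening"],s["t"]); np.savez("w2.npz",im=im,R=cm[1],t=cm[2])
E
```

```text
block 0.9 [323.4, 324.9] 19929
block 0.87 [492.8, 130.2] 4399
block 0.71 [395.9, 30.3] 4041
stand 0.82 [167.1, 223.5] 31290
tray_floor 0.87 [153.4, 258.8] 8664
lever_handle 0.59 [72.8, 160.7] 4758
[[  100   146   155   189 14510]]
[ 0.64461056  0.02090141 -0.1154097 ] 0.08722277686657631
[0.61895605 0.16615592 0.27858436] [-1.85776860e-01 -3.13417939e+00 -7.98565054e-05] 0.0447150746025637 5.325
```

View pics/w2.png

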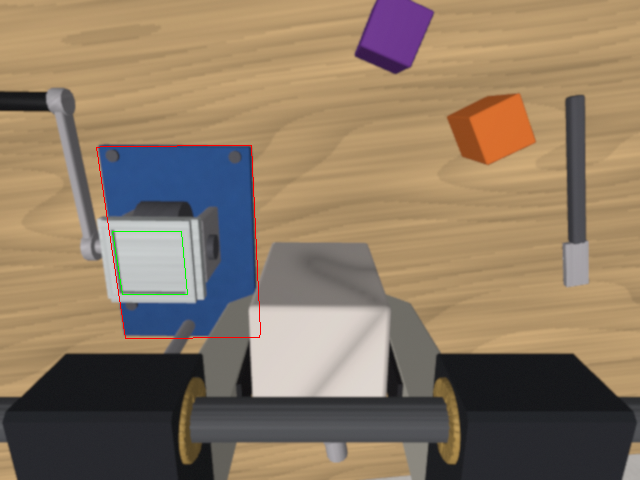

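The wrist view shows the tray at (153,262), the plate at (175,240), and the lever arm running from (90,247) to (61,100), with the black handle at row 100. The block is held at (323,325). I'll check the tray and lever closely.

```bash
python3 - <<'E'
from h import *
z=np.load("w2.npz"); im=z["im"]; K=cam("side")[0]; w=robot.camera_model("wrist"); cm=((w["fx"],w["fy"],w["cx"],w["cy"]),z["R"],z["t"])
p=[.6445,.020,-.118]
for th in(-.1,0,.1,.2,.3,.35):
    P=np.array([[-.13*np.cos(th),y,.055+.13*np.sin(th)] for y in(-.07,-.118)])
    print(th,*[np.round(proj(c,place(P,p)).ravel()) for c in(cm,cam("scene"),cam("side"))])
S=5; o=cv2.resize(im[80:320,40:240],None,fx=3,fy=3,interpolation=cv2.INTER_CUBIC)[:600]
o=cv2.resize(im[190:310,80:230],None,fx=S,fy=S,interpolation=cv2.INTER_CUBIC)
for h,c,col in((.0285,.101,(0,255,0)),(.0365,.101,(255,0,0))):
    T=np.array([[a*h,b*h,c] for a,b in((-1,-1),(1,-1),(1,1),(-1,1))])
    cv2.polylines(o,[((proj(cm,place(T,p))+.5-[80,190])*S).astype(np.int32)],True,col)
cv2.imwrite("pics/w2c.png",o[:,:,::-1])
for c in("scene","side"):
    a=cv2.imread(f"pics/{c}0.png",0); x0,y0,x1,y1=(265,245,312,275) if c=="scene" else(318,240,335,290)
    ys,xs=np.nonzero(a[y0:y1,x0:x1]<30); print(c,xs.min()+x0,xs.max()+x0,ys.min()+y0,ys.max()+y0,xs.mean()+x0,ys.mean()+y0)
E
```

```text
-0.1 [ 78. 104.  24. 104.] [306. 259. 289. 268.] [326. 259. 327. 276.]
0 [ 70. 103.  14. 103.] [306. 255. 288. 265.] [326. 255. 327. 272.]
0.1 [ 61. 104.   3. 104.] [306. 253. 288. 262.] [326. 251. 327. 267.]
0.2 [ 53. 106.  -7. 106.] [306. 250. 288. 260.] [327. 246. 328. 263.]
0.3 [ 44. 110. -18. 110.] [307. 248. 289. 258.] [329. 242. 330. 259.]
0.35 [ 39. 113. -24. 113.] [307. 247. 289. 257.] [330. 240. 331. 257.]
scene 272 303 251 271 287.68715083798884 261.1117318435754
side 323 330 250 282 326.5892857142857 266.07589285714283
```

View pics/w2c.png

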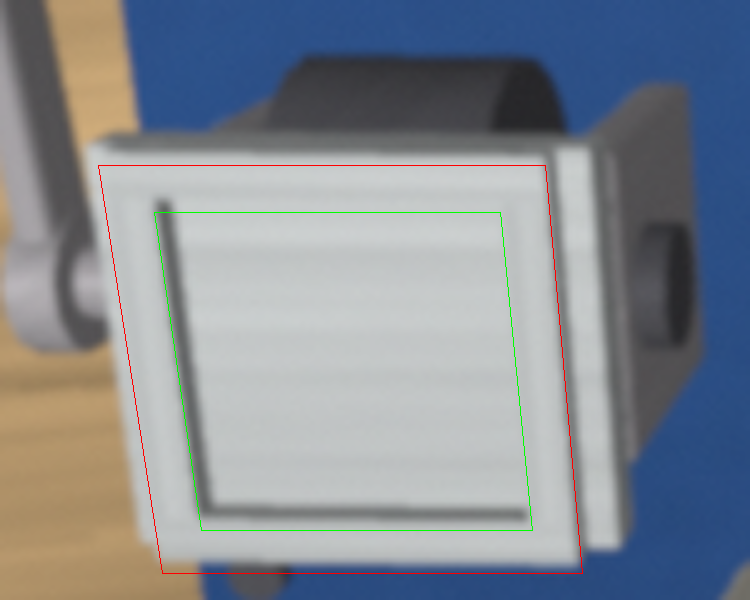

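The tray's inner lip edge sits about 3 px above the overlay (row 508 against 530 in the 5x crop). The tray is therefore about 2 mm nearer the robot, and y fits. The lever is at about 0.1 rad, so I go over the tray.

```bash
python3 -c "
from h import *
delta([.644,.020,.135],83.3)"
```

```text
t 5.58 shift mm [ -41.6 -142.4  144.6] turn [ 0.   -0.01 -0.01] q6 -1.27
```

Emit:
carry_out(
  rows=[
    [-0.01,-0.03,0,0,0,0],
    [-0.025,-0.08,0,0,0,0],
    [-0.037,-0.125,0,0,0,0],
    [-0.042,-0.142,0.02,0,0,0],
    [-0.042,-0.142,0.06,0,0,0],
    [-0.042,-0.142,0.1,0,0,0],
    [-0.042,-0.142,0.13,0,0,0],
    [-0.042,-0.142,0.142,0,0,0],
    [-0.042,-0.142,0.145,0,0,0],
    [-0.042,-0.142,0.145,0,0,0],
  ],
)

```text
t: 6.82
tool_pos: [0.6456, 0.0197, 0.136]
orientation: [0.185, 3.134, 0.0]
force: [0.4, 0.1, -3.8]
opening: 0.0449
gripper_force: 25.0
```

```bash
python3 - <<'E'
from h import *
o=[]
for c,(x,y) in(("scene",(360,262)),("side",(383,210))):
    im=robot.read_camera(c)[y-50:y+50,x-50:x+50]; o.append(cv2.resize(im,(400,400),interpolation=2))
cv2.imwrite("pics/p1.png",cv2.hconcat(o)[:,:,::-1])
delta([.644,.020,.122],83.3)
E
```

```text
t 6.92 shift mm [ 1.9  0.2 14.5] turn [ 0.01  0.16 -0.06] q6 -1.5
```

View pics/p1.png

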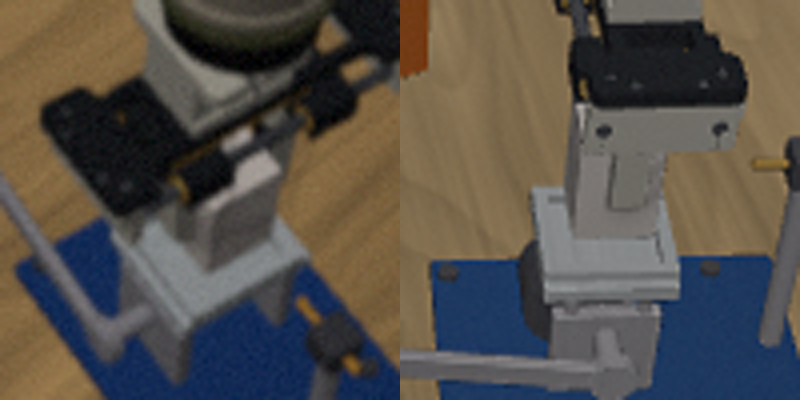

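The block hangs over the tray, between the lips. In the side crop its base centre is at about (612,235) and the tray centre at about (605,232), so I shift 3 mm towards the robot while lowering.

Emit:
carry_out(
  rows=[
    [0.0015,0,0,0,0,0],
    [0.003,0,0.004,0,0,0],
    [0.003,0,0.008,0,0,0],
    [0.003,0,0.011,0,0,0],
    [0.003,0,0.013,0,0,0],
    [0.003,0,0.0145,0,0,0],
    [0.003,0,0.0145,0,0,0],
  ],
)

```text
t: 7.8
tool_pos: [0.6419, 0.0198, 0.1202]
orientation: [0.185, 3.136, -0.0]
force: [-0.4, 0.4, -2.7]
opening: 0.0449
gripper_force: 25.0
```

Emit:
carry_out(
  rows=[
    [0,0,0.001,0,0,0],
    [0,0,0.002,0,0,0],
    [0,0,0.002,0,0,0],
  ],
)

```text
t: 8.18
tool_pos: [0.6419, 0.0198, 0.1186]
orientation: [0.185, 3.136, -0.0]
force: [-3.9, -0.4, 4.7]
opening: 0.0451
gripper_force: 25.0
```

Emit:
carry_out(
  rows=[
    [0,0,0,0,0,0],
    [0,0,0,0,0,0],
    [0,0,0,0,0,0],
    [0,0,0,0,0,0],
    [0,0,0,0,0,0],
  ],
  jaw=0,
)

```text
t: 8.8
tool_pos: [0.6418, 0.0198, 0.1181]
orientation: [0.185, 3.136, -0.0]
force: [-0.7, -0.1, 0.3]
opening: 0.0899
gripper_force: 0.0
```

Emit:
carry_out(
  rows=[
    [0,0,-0.02,0,0,0],
    [0,0,-0.06,0,0,0],
    [0,0,-0.1,0,0,0],
    [0,0,-0.14,0,0,0],
    [0,0,-0.17,0,0,0],
    [0,0,-0.17,0,0,0],
    [0,0,-0.17,0,0,0],
  ],
)

```text
t: 9.68
tool_pos: [0.6416, 0.0198, 0.288]
orientation: [-0.185, -3.136, 0.0]
force: [0.5, -0.5, -0.1]
opening: 0.0931
gripper_force: 0.0
```

```bash
python3 - <<'E'
from h import *
o=[]
im=robot.read_camera("wrist"); s=robot.read_state(); cm=cam("wrist")
c=proj(cm,[.643,.02,.12])[0].astype(int); print(c)
y0=max(0,min(280,c[1]-100)); o.append(cv2.resize(im[y0:y0+200,c[0]-100:c[0]+100],(400,400),interpolation=2))
ss=robot.read_camera("side"); o.append(cv2.resize(ss[160:260,333:433],(400,400),interpolation=2))
cv2.imwrite("pics/p2.png",cv2.hconcat(o)[:,:,::-1])
x=cam("side"); p=[.6423,.0203,-.117]
g=cv2.cvtColor(ss,7)
for th in(-.1,0,.1,.2): print(th,np.round(proj(x,place(np.array([[-.13*np.cos(th),-.118,.055+.13*np.sin(th)]]),p)),1))
ys,xs=np.nonzero(g[240:300,318:335]<30); print("handle",xs.mean()+318,ys.mean()+240,ys.min()+240,ys.max()+240)
print(s["t"],s["tool_pos"])
E
```

```text
[318 220]
-0.1 [[326.3 275.7]]
0 [[326.  271.6]]
0.1 [[326.4 267.4]]
0.2 [[327.4 263.1]]
handle 326.1592920353982 270.9911504424779 255 287
9.725 [0.64121916 0.01985771 0.28697191]
```

View pics/p2.png

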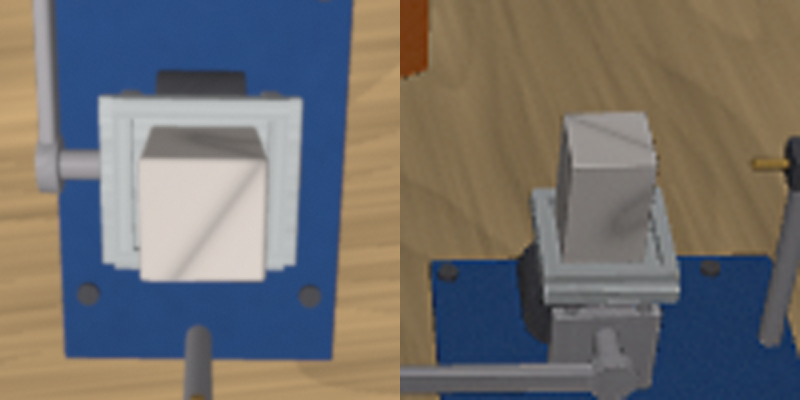

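The block stands centred in the pocket: base centre (200,215) in the left crop, upright in the side crop. The lever has sunk to about 0. Next I plan the handle grasp with the tool pointing down and closing along the stand's x.

```bash
python3 - <<'E'
from h import *
p=[.6423,.0203,-.117]
th=.01
P=place(np.array([[-.13*np.cos(th),-.121,.055+.13*np.sin(th)-.0188]]),p)[0]; print(P)
delta([P[0],P[1],.2],-6.7); delta(P,-6.7)
E
```

```text
[ 0.4990705  -0.0846982   0.03749998]
t 9.78 shift mm [ 128.4 -120.6   86.8] turn [-0.13 -0.11 89.94] q6 -1.5
t 9.78 shift mm [ 128.  -120.6  249.3] turn [-0.13 -0.11 89.94] q6 -1.5
```

Emit:
carry_out(
  rows=[
    [0.012,-0.012,0,0,0,10],
    [0.028,-0.027,0,0,0,20],
    [0.044,-0.042,0,0,0,30],
    [0.06,-0.057,0,0,0,40],
    [0.076,-0.072,0,0,0,50],
    [0.092,-0.087,0.01,0,0,60],
    [0.108,-0.102,0.03,0,0,70],
    [0.12,-0.114,0.055,0,0,80],
    [0.128,-0.1205,0.08,0,0,90],
    [0.128,-0.1205,0.087,0,0,90],
    [0.128,-0.1205,0.087,0,0,90],
    [0.128,-0.1205,0.087,0,0,90],
  ],
)

```text
t: 11.28
tool_pos: [0.5013, -0.0846, 0.2022]
orientation: [2.345, 2.089, 0.001]
force: [0.5, -0.5, 0.7]
opening: 0.0934
gripper_force: 0.0
```

```bash
python3 - <<'E'
from h import *
cm=cam("wrist"); im=robot.read_camera("wrist")
p=[.6423,.0203,-.117]
A=place(np.array([[-.13,y,.056] for y in(-.158,-.121,-.07)]),p); uv=proj(cm,A); print(np.round(uv))
o=im.copy(); cv2.polylines(o,[uv.astype(np.int32)],False,(255,0,0),2)
cv2.imwrite("pics/w3.png",o[:,:,::-1])
P=A[1]-[0,0,.0188]; delta(P,-6.7)
E
```

```text
[[315. 274.]
 [315. 227.]
 [315. 158.]]
t 11.32 shift mm [ -0.3  -2.6 165.1] turn [0.1  0.01 0.06] q6 -0.15
```

View pics/w3.png

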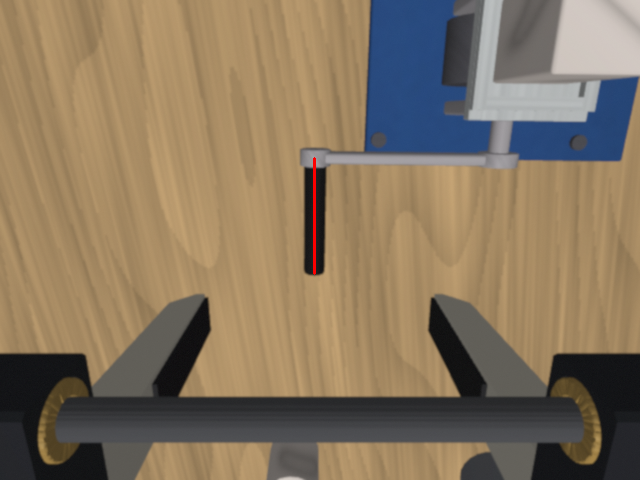

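The red prediction lies right on the black handle, from (315,158) to (315,274), so I go down and grip.

Emit:
carry_out(
  rows=[
    [0,-0.001,0.04,0,0,0],
    [0,-0.0025,0.09,0,0,0],
    [0,-0.0025,0.135,0,0,0],
    [0,-0.0025,0.156,0,0,0],
    [0,-0.0025,0.165,0,0,0],
    [0,-0.0025,0.165,0,0,0],
  ],
)

```text
t: 12.08
tool_pos: [0.4985, -0.0845, 0.0366]
orientation: [2.348, 2.087, 0.0]
force: [0.3, -0.2, 0.0]
opening: 0.0927
gripper_force: 0.0
```

Emit:
carry_out(
  rows=[
    [0,0,0,0,0,0],
    [0,0,0,0,0,0],
    [0,0,0,0,0,0],
    [0,0,0,0,0,0],
    [0,0,0,0,0,0],
    [0,0,0,0,0,0],
    [0,0,0,0,0,0],
    [0,0,0,0,0,0],
    [0,0,0,0,0,0],
    [0,0,0,0,0,0],
  ],
  jaw=255,
  force=25,
)

```text
t: 13.32
tool_pos: [0.4979, -0.0845, 0.0361]
orientation: [-2.349, -2.086, 0.0]
force: [0.2, 0.1, -0.9]
opening: 0.0153
gripper_force: 25.0
```

```bash
python3 - <<'E'
from h import *
s=robot.read_state(); print(s["opening"],s["gripper_force"],s["force"],s["tool_pos"])
R0=Ro.from_rotvec(s["orientation"]).as_matrix()
c,n=np.cos(-.117),np.sin(-.117)
for d in range(5,96,5):
    a=np.radians(d); v=np.array([.13*(1-np.cos(a)),0,.13*np.sin(a)]); w=[c*v[0],n*v[0],v[2]]; print(d,np.round(1e3*R0.T@w,1))
E
```

```text
0.01526922160850487 24.99723047018051 [ 0.19396066  0.11812333 -0.93873283] [ 0.497942   -0.08445425  0.036104  ]
5 [  0.    0.5 -11.3]
10 [  0.    2.  -22.6]
15 [  0.    4.4 -33.6]
20 [  0.    7.8 -44.5]
25 [  0.   12.2 -54.9]
30 [  0.   17.4 -65. ]
35 [  0.   23.5 -74.6]
40 [  0.   30.4 -83.6]
45 [  0.   38.1 -91.9]
50 [  0.1  46.4 -99.6]
55 [ 1.000e-01  5.540e+01 -1.065e+02]
60 [ 1.000e-01  6.500e+01 -1.126e+02]
65 [ 1.000e-01  7.500e+01 -1.178e+02]
70 [ 1.000e-01  8.550e+01 -1.222e+02]
75 [ 1.000e-01  9.630e+01 -1.256e+02]
80 [ 1.000e-01  1.074e+02 -1.280e+02]
85 [ 1.000e-01  1.187e+02 -1.295e+02]
90 [ 1.0e-01  1.3e+02 -1.3e+02]
95 [   0.2  141.3 -129.5]
```

Emit:
carry_out(
  rows=[
    [0,0.0003,-0.006,0,0,0],
    [0,0.0005,-0.011,0,0,0],
    [0,0.0012,-0.017,0,0,0],
    [0,0.002,-0.0225,0,0,0],
    [0,0.0032,-0.028,0,0,0],
    [0,0.0044,-0.0335,0,0,0],
    [0,0.006,-0.039,0,0,0],
    [0,0.0078,-0.0445,0,0,0],
  ],
)

```text
t: 14.32
tool_pos: [0.5052, -0.0854, 0.0807]
orientation: [-2.348, -2.086, 0.002]
force: [-3.5, -0.2, -3.0]
opening: 0.0154
gripper_force: 25.0
```

```bash
cat > lev.py <<'E'
from h import *
s=robot.read_state(); p=[.6423,.0203,-.117]
g=s["tool_pos"]+Ro.from_rotvec(s["orientation"]).as_matrix()@[0,0,-.0188]
d=place(np.array([[g[0]-p[0],g[1]-p[1],0]]),[0,0,.117])[0]
print("t",s["t"],"grasp stand",np.round(d[:2],4),round(g[2],4),"ang",np.degrees(np.arctan2(g[2]-.055,-d[0])),"r",np.hypot(g[2]-.055,d[0]),"F",np.round(s["force"],1),np.round(s["wrist_torque"],2),s["opening"],s["gripper_force"])
cm=cam("side"); im=robot.read_camera("side")
th=np.arctan2(g[2]-.055,-d[0])
for t in (th-.1,th,th+.1):
    print(round(t,2),np.round(proj(cm,place(np.array([[-.13*np.cos(t),y,.055+.13*np.sin(t)] for y in(-.155,-.07)]),p)).ravel(),1))
E
python3 lev.py; python3 - <<'E'
from h import *
d=robot.outline_of("side","lever_handle")
for e in d[:2]: ys,xs=np.nonzero(e["pixels"]); print(e["conf"],e["pixel"],xs.min(),xs.max(),ys.min(),ys.max())
E
```

```text
t 14.325 grasp stand [-0.1238 -0.121 ] 0.0995 ang 19.762662612039524 r 0.13157322621466605 F [-3.5 -0.2 -3. ] [-0.26  0.99 -0.06] 0.015360484811772088 25.00069499015808
0.24 [328.8 274.9 327.  244.6]
0.34 [330.8 270.6 328.9 240.3]
0.44 [333.4 266.4 331.3 236.1]
0.55 [357.7, 253.2] 327 392 230 274
0.44 [394.2, 227.4] 383 402 207 238
```

Emit:
carry_out(
  rows=[
    [0,0.0044,-0.0104,0,0,0],
    [0,0.0096,-0.0205,0,0,0],
    [0,0.0157,-0.0301,0,0,0],
    [0,0.0226,-0.0391,0,0,0],
    [0,0.0303,-0.0474,0,0,0],
    [0,0.0386,-0.0551,0,0,0],
    [0,0.0476,-0.062,0,0,0],
    [0,0.0572,-0.0681,0,0,0],
    [0,0.0572,-0.0681,0,0,0],
  ],
)

```text
t: 15.55
tool_pos: [0.5637, -0.0929, 0.1528]
orientation: [2.347, 2.084, 0.001]
force: [-13.2, -0.9, 18.8]
opening: 0.0153
gripper_force: 25.0
```

```bash
python3 lev.py
```

```text
t 15.55 grasp stand [-0.0649 -0.1216] 0.1716 ang 60.90292610921145 r 0.1334458035946965 F [-13.2  -0.9  18.8] [-0.19  2.47  0.01] 0.01529235953179772 25.001869797706604
0.96 [357.1 247.3 353.2 217.2]
1.06 [363.2 244.5 358.9 214.4]
1.16 [369.8 242.2 365.  212.1]
```

Emit:
carry_out(
  rows=[
    [0,-0.0005,-0.001,0,0,0],
    [0,-0.001,-0.002,0,0,0],
    [0,-0.001,-0.002,0,0,0],
  ],
)

```text
t: 15.98
tool_pos: [0.5621, -0.0927, 0.1522]
orientation: [2.348, 2.085, 0.001]
force: [-5.6, -3.3, 5.1]
opening: 0.0154
gripper_force: 25.0
```

```bash
python3 lev.py; python3 - <<'E'
from h import *
for c in("side","scene"):
  robot.read_camera(c)
  for n in("lever_handle","block"):
    for e in robot.outline_of(c,n)[:4]: ys,xs=np.nonzero(e["pixels"]); print(c,n,e["conf"],e["pixel"],xs.min(),xs.max(),ys.min(),ys.max())
E
```

```text
t 15.975 grasp stand [-0.0664 -0.1215] 0.171 ang 60.192516448084646 r 0.13367787909101092 F [-5.6 -3.3  5.1] [-0.63  0.91 -0.05] 0.015394962198525751 25.000117421150208
0.95 [356.3 247.7 352.5 217.5]
1.05 [362.5 244.9 358.2 214.7]
1.15 [369.  242.4 364.2 212.3]
side lever_handle 0.9 [377.7, 240.9] 356 392 212 259
side block 0.89 [252.8, 166.8] 242 264 153 183
side block 0.72 [297.8, 186.3] 290 311 169 201
side block 0.71 [331.4, 163.3] 318 340 149 178
side block 0.67 [386.4, 214.6] 376 396 184 220
scene lever_handle 0.75 [333.8, 281.0] 283 348 248 301
scene block 0.95 [363.6, 261.8] 349 377 241 279
scene block 0.8 [380.7, 147.0] 370 390 135 165
scene block 0.69 [430.2, 199.4] 419 443 184 216
scene block 0.68 [384.8, 193.1] 373 395 180 211
```

Emit:
carry_out(
  rows=[
    [0,0.0055,-0.003,0,0,0],
    [0,0.011,-0.0058,0,0,0],
    [0,0.0162,-0.0082,0,0,0],
    [0,0.0215,-0.0102,0,0,0],
    [0,0.027,-0.012,0,0,0],
    [0,0.0324,-0.0136,0,0,0],
    [0,0.038,-0.015,0,0,0],
    [0,0.0434,-0.016,0,0,0],
    [0,0.0434,-0.016,0,0,0],
  ],
)

```text
t: 17.45
tool_pos: [0.6051, -0.0977, 0.1678]
orientation: [2.348, 2.086, -0.0]
force: [-5.1, -2.4, 4.1]
opening: 0.0148
gripper_force: 25.0
```

```bash
python3 lev.py
```

```text
t 17.45 grasp stand [-0.0232 -0.1215] 0.1866 ang 80.00898683041957 r 0.13358183152630693 F [-5.1 -2.4  4.1] [-0.55  1.01 -0.02] 0.014789506071782163 24.9989515542984
1.3 [378.9 239.7 373.5 209.6]
1.4 [386.  238.4 380.  208.3]
1.5 [393.2 237.5 386.7 207.5]
```

Emit:
carry_out(
  rows=[
    [0,0.0055,-0.0008,0,0,0],
    [0,0.011,-0.0015,0,0,0],
    [0,0.016,-0.002,0,0,0],
    [0,0.02,-0.0022,0,0,0],
    [0,0.0232,-0.0022,0,0,0],
    [0,0.0232,-0.0022,0,0,0],
    [0,0.0232,-0.0022,0,0,0],
  ],
)

```text
t: 18.38
tool_pos: [0.6281, -0.1005, 0.17]
orientation: [2.348, 2.085, 0.0]
force: [-4.1, -2.7, 2.7]
opening: 0.0155
gripper_force: 25.0
```

```bash
python3 lev.py; python3 - <<'E'
from h import *
a=robot.read_camera("side"); b=robot.read_camera("scene")
a=cv2.resize(a[150:290,315:455],(390,390),interpolation=2); b=cv2.resize(b[210:350,290:430],(390,390),interpolation=2)
cv2.imwrite("pics/f.png",cv2.hconcat([a,b])[:,:,::-1])
p=[.6423,.0203,-.117]
for c,o in(("side",(315,150)),("scene",(290,210))):
  for t in(1.47,1.57,1.67): print(c,t,np.round((proj(cam(c),place(np.array([[-.13*np.cos(t),y,.055+.13*np.sin(t)] for y in(-.155,-.066)]+[[0,-.066,.055]]),p))-o)*390/140).ravel())
E
```

```text
t 18.375 grasp stand [-0.     -0.1216] 0.1888 ang 89.99484962590886 r 0.13376936500627284 F [-4.1 -2.7  2.7] [-0.69  0.92 -0.09] 0.015511838635141228 25.001205503940582
1.47 [391.3 237.7 385.  207.7]
1.57 [398.5 237.3 391.6 207.3]
1.67 [405.6 237.3 398.2 207.4]
side 1.47 [213. 244. 194. 157. 195. 285.]
side 1.57 [232. 243. 212. 156. 195. 285.]
side 1.67 [252. 243. 231. 156. 195. 285.]
scene 1.47 [ 24. 197. 127. 139. 134. 236.]
scene 1.57 [ 34. 210. 137. 151. 134. 236.]
scene 1.67 [ 44. 224. 147. 164. 134. 236.]
```

View pics/f.png

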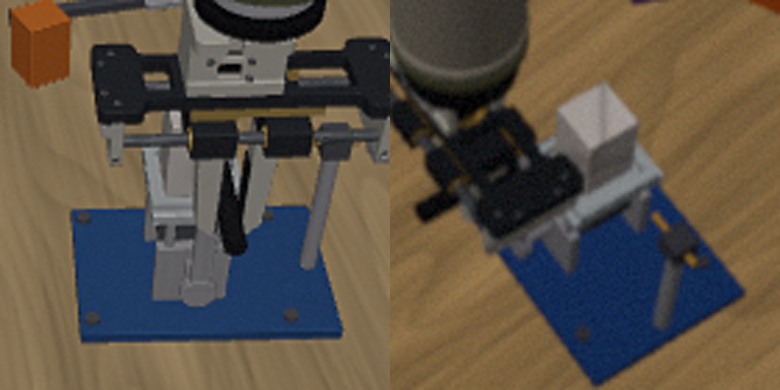

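In the side crop the handle's outer end is at about (235,245), and an upright lever predicts (232,243). The block stands in the raised tray at (600,135) in the scene crop, and the grip holds at 25 N.

```bash
python3 -c "
from plant import robot
print(robot.close_job())"
```

```text
the job is handed in; nothing more can be done
None
```

The job is handed in at about 18.5 s: the block stands in the raised tray, the lever is held upright (within about 1–2° by camera and arm pose), and I never touched the plug, chisel or jar.

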